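# Restock the tea carousel and hold the red jar to the front

### The arm

A 7-joint arm with a two-finger parallel gripper is mounted at the origin on the work surface. World frame = base frame: x ahead of the robot, y to its left, z up, the work surface at z = 0. Lengths are in m, angles in rad, forces in N, time in s.
With the tool pointing down it reaches from about 0.4 to 0.925 m from the base axis. Payload 5.6 kg.
Tool frame: the origin (TCP) lies between the finger pads, 19 mm behind the fingertips; this is the grasp point; z points along the fingers, y is the line along which they close (so a half turn about z gives the same grasp; the last joint's range is limited). The gripper opens to 85 mm and grips with 20 to 120 N. Pads are 22 mm wide; open, the fingers measure 114 mm over their backs; the gripper's body (76 mm by 85 mm) begins 54 mm behind the grasp point. The pads swing forward as they close: fully open they stand 13 mm farther back than shut.
Start: joints at [-1.331, 0.468, -0.012, 1.603, 0.006, 1.071, -0.056], TCP at [0.181, 0.624, 0.25] pointing down, gripper open.
Joint ranges: [-2.53, 2.53], [-0.31, 2.02], [-1.57, 1.55], [0.28, 2.44], [-1.29, 4.43], [0.15, 1.84], [-2.92, 2.92]. Speed limits (rad/s): [2.57, 2.57, 3.14, 3.14, 3.14, 3.14, 3.14].

### API

Orientations are given as a unit quaternion [x, y, z, w].
In Python, from bench import bot gives the robot as it stands.
- The arm moves only by the tool jog_arm, never from a script. Its argument "motion" is a list of rows, each a list of 5 numbers: the opening, from 0 (shut) to 1 (fully open), then the shift along the world's x, y, z in mm, then the turn about the world's z in degrees. A call has 1 to 8 rows; each row is the pose to reach, as a shift and turn from the pose commanded when the call began; what a row does not reach only later rows make up. A row lasts 1/10 s, in which the tool goes at most 50 mm and 8.59 degrees, less where a joint would pass 70% of its speed; a pose out of reach is approached as far as the arm can. A call with a gripper value outside its range is refused whole. The fingers move at their own pace and stop on an object; the grip force is fixed at half the most. Time passes only in rows, so rows that repeat a pose let the fingers close. It gives the time, the measured TCP pose, the force, the opening and the grip force at its end, in the units of the state.
- bot.sense(): the state, without advancing time (a new reading comes with each control period).
- bot.get_image(name): name is "side" or "top"; returns (picture, depth): 480x640x3 uint8, red, green, blue; 480x640 float32, m along the optical axis (not along the pixel's ray), 0 where there is no reading.
- bot.get_calibration(name): a dict with "fx", "fy", "cx", "cy" (pixels), "pose" (4x4, takes a point from camera to world coordinates). Camera axes: x right, y up, looking along -z (the intrinsics and any distortion apply to the point x, -y, -z); pixel columns grow to the right and rows downward; lengths in m; the calibration is good to about 2 mm. A picture is of the moment at which its call begins. get_calibration takes no time and is no camera call.
- bot.sign_off(): hands the job in; it is judged then, once.
The state is a dict: "time_s": time; "joint_pos": joint angles; "qd": joint speeds; "effort": joint torques, N m; "tcp_pos": TCP position; "orientation": TCP orientation; "ft_force": force on the tool from outside, world axes, zero at the start; "moment": the same for the moment, N m; "gripper_width": finger opening in m; "finger_force": force on a finger pad.
Only numpy, scipy, OpenCV 4.12 (cv2) and the standard library are available. Lean on these libraries where they do the work, as an engineer would, in place of code of your own. Each camera call takes 0.05 s, during which the arm holds its last target. There are 200 camera calls.

### The job

Stand the two tea tins from the oval tray upright in the open wooden bin on the tea carousel, then turn the carousel until the red-lidded jar faces squarely to the brass pointer on its stand. Finish with the gripper still closed on the carousel's centre handle, holding the carousel still there: do not let go. Leave the teapot, the glasses and the spoon block where they are.

Things in the scene. Friction and masses are not known exactly. Their poses are not given: they have to be found in the camera images.
- stand: Fixed round dark-wood foot of the carousel, 270 mm across, 12 mm high, origin at the centre of its underside, on the vertical turning axis. Its -x axis points to the front, where a flat brass pointer 20 mm wide, 8 mm high sticks out to 185 mm from the axis. Its place and yaw vary (pointer roughly towards the robot).
- deck: Turning deck of the carousel: pale wooden disc 290 mm across, top 28 mm above the step; origin on the turning axis, 14 mm above the step. Its x axis runs from the red-lidded jar to the bin; with its x along the stand's x the red jar is at the pointer. Turns freely both ways, more than a turn, drag about 0.1 N m, no spring: stays where left.
- red_jar_front (a point): Outermost point of the red-lidded steel canister, 127 mm from the axis, 56 mm above the step; turns with the deck. Axes of the deck: x runs from the red jar through the turning axis to the bin. All three canisters are 64 mm across, centres 95 mm from the axis, tops 84 mm above the step, fixed to the deck.
- bin_in (a point): Centre of the inner floor of the open plywood bin fixed on the deck across from the red jar: 88 mm from the turning axis, 32 mm above the step; axes of the deck. Inside 62 mm (x, radial) by 120 mm (y, tangential), walls 4 mm thick, their tops 60 mm above the step. The two tins fit side by side along y, at y = -34 and +34 mm, and stand 42 mm proud.
- handle_grip (a point): Centre of the dark wooden grip bar of the centre handle, on the turning axis, 110 mm above the step; axes of the deck. Bar 60 mm long (x), 16 mm thick (y), 95 to 125 mm above the step, on a 20 mm round post. Pinch it from above, fingers closing along y. Tins in the bin reach 102 mm above the step, 55 mm or more from the axis.
- tray: Fixed oval stainless tray, 290 mm (its x) by 190 mm (its y), floor 4 mm thick, rim to 14 mm above the step; origin at the centre of its underside. The tins start on it. Tray and carousel may lie either way round, left or right.
- tin_a: Loose round tea tin, green with brass lid, 42 mm diameter, 70 mm high, about 100 g; origin at the centre of its underside, z up. It starts upright on the tray.
- tin_b: Loose round tea tin, yellow with brass lid, the same size, weight and origin as tin_a. It starts upright on the tray.
- teapot: Bystander: loose blue ceramic teapot, 120 mm across, about 190 mm over spout and handle, 116 mm high; origin at the centre of its underside.
- glass_a: Bystander: loose gold-rimmed glass at the robot's far right, the nearer of two, 64 mm across the rim, 90 mm high; origin at the centre of its underside.
- glass_b: Bystander: the other such glass, also to the far right, beyond glass_a; same size and origin.
- spoon_block: Bystander: loose wooden block 60 by 80 by 50 mm with two upright teaspoons, 148 mm high in all, far to the robot's left; origin at the centre of its underside.
Not all that is in view belongs to the job. Leave any pink or purple look-alike of the tin_a alone.

How it is judged:
By the outcome, as a careful person would: the job done as asked, in the order asked, and still so for the second after the job is handed in, while the arm keeps its last pose, push and grip.
It also fails if it takes over 72 s, if anything falls off the work surface, if the arm or the gripper's body presses on something with over 40 N, if the wrist force passes 120 N, or if a joint passes its speed limit or range.

## Working session

There is one attempt and no reset: what is moved stays moved. The work goes in short steps, Python scripts to look and compute and a tool call to move; the robot and the scene stay as the last step left them, time stands still between calls to the robot, and variables do not carry over. Pictures are saved under pics/ and viewed, at most 10 in all, crops included, and the job is handed in when it is done.

Besides the shell and the picture viewer there is one more tool, called as name(argument=value, ...), one argument or row to a line, values as JSON. jog_arm: Moves the arm, as the interface text tells. Its arguments: {"type":"object","properties":{"motion":{"type":"array"}},"required":["motion"]}

```bash
mkdir -p pics
cat > h.py <<'E'
import numpy as np,cv2
from bench import bot
def grab(n,tag):
    im,d=bot.get_image(n); np.savez(f'pics/{tag}.npz',im=im,d=d); cv2.imwrite(f'pics/{tag}.png',im[:,:,::-1]); return im,d
def cloud(n,d):
    c=bot.get_calibration(n); v,u=np.mgrid[0:480,0:640]
    P=np.stack([(u-c['cx'])/c['fx']*d,-(v-c['cy'])/c['fy']*d,-d],-1)
    T=np.array(c['pose']); return P@T[:3,:3].T+T[:3,3]
E
python3 - <<'E'
from h import *
for n in('top','side'):
    im,d=grab(n,n+'0'); c=bot.get_calibration(n); print({k:np.round(v,3).tolist() for k,v in c.items()}); print((d>0).mean())
s=bot.sense();print(s)
E
```

```text
{'fx': 537.75, 'fy': 537.75, 'cx': 317.053, 'cy': 241.748, 'pose': [[-0.013, 0.986, -0.163, 0.387], [-1.0, -0.016, -0.015, -0.002], [-0.018, 0.163, 0.986, 1.305], [0.0, 0.0, 0.0, 1.0]]}
0.9958333333333333
{'fx': 611.406, 'fy': 611.406, 'cx': 318.419, 'cy': 242.633, 'pose': [[0.788, 0.439, -0.432, -0.113], [-0.616, 0.578, -0.536, -0.839], [0.015, 0.688, 0.725, 1.279], [0.0, 0.0, 0.0, 1.0]]}
0.9958919270833333
{'time_s': 0.1, 'joint_pos': array([-1.33097487,  0.4683005 , -0.01161534,  1.60352564,  0.00598609,
        1.0714055 , -0.0563092 ]), 'qd': array([-0.00151439, -0.00093973,  0.00135552, -0.00035372,  0.00027776,
        0.00146366, -0.00098572]), 'effort': array([ 9.09249266e-04, -5.33519304e+01,  2.13395868e-02, -2.51967341e+01,
        1.14013921e-02,  4.35940339e-03,  3.42378883e-05]), 'tcp_pos': array([0.1813119 , 0.6237096 , 0.24912861]), 'orientation': array([ 1.40974102e-01,  9.90012959e-01, -7.99565272e-04, -6.43745664e-05]), 'ft_force': array([-0.41747678,  0.38286843,  0.03817189]), 'moment': array([ 0.00451216, -0.00243497, -0.02404631]), 'finger_force': 0.0, 'gripper_width': 0.08519399030914933}
```

View pics/top0.png

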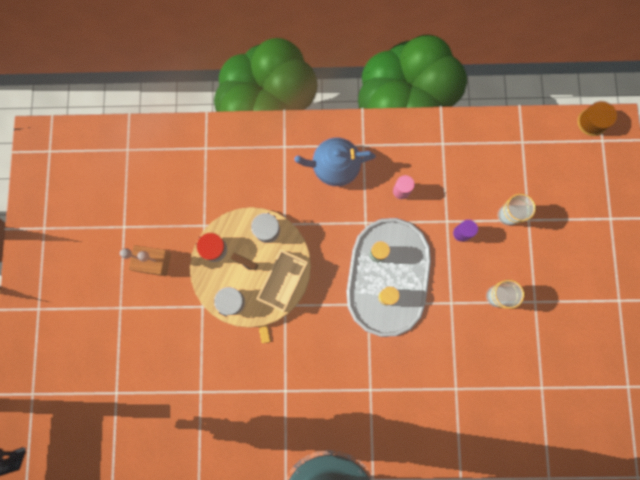

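View pics/side0.png

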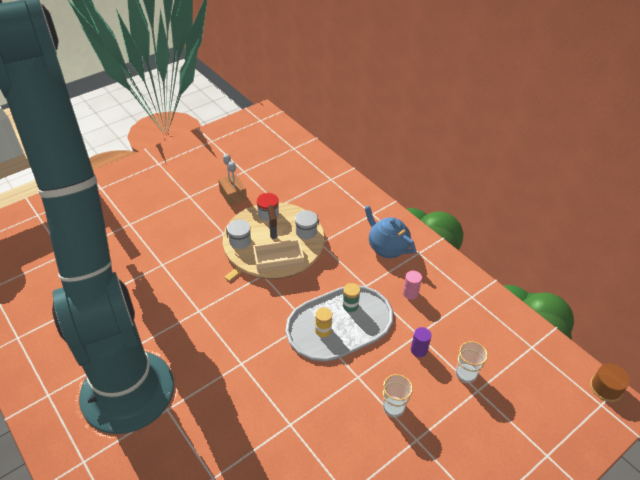

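The top view shows the carousel at about (250,267): red jar (210,246), bin (284,281), pointer (265,335). The tins are on the tray at (380,250) and (389,296), and the side view shows the nearer one yellow and the farther one green. The pink and purple look-alikes are at (403,187) and (465,231).

```bash
cat >> h.py <<'E'
def comps(P,im,mask,name,minA=25):
    n,l,st,ce=cv2.connectedComponentsWithStats(mask.astype(np.uint8))
    for i in range(1,n):
        if st[i,4]>=minA:
            q=P[l==i]; (cx,cy),r=cv2.minEnclosingCircle((q[:,:2]*1000).astype(np.float32))
            print(name,'px',ce[i].round(),'A',st[i,4],'med',np.round(np.median(q,0)*1000,1),'circ',round(cx,1),round(cy,1),round(r,1))
E
python3 - <<'E'
from h import *
for n in('top','side'):
    z=np.load(f'pics/{n}0.npz'); im,d=z['im'],z['d']; P=cloud(n,d)
    hsv=cv2.cvtColor(im,cv2.COLOR_RGB2HSV).astype(int); H,S,V=hsv[...,0],hsv[...,1],hsv[...,2]
    X,Y,Z=P[...,0],P[...,1],P[...,2]
    print(n,'table z',np.median(Z[(abs(X-.35)<.03)&(abs(Y-.05)<.2)]))
    reg=(X>.3)&(X<.9)&(abs(Y)<.4)
    comps(P,im,reg&(H>15)&(H<32)&(S>150)&(V>90)&(Z>.064),'lid')
    comps(P,im,reg&(H>15)&(H<32)&(S>150)&(Z<.016)&(Z>.004),'ptr',12)
    comps(P,im,reg&((H<5)|(H>174))&(S>200)&(Z>.079)&(Z<.092),'red')
    comps(P,im,reg&(S<60)&(Z>.079)&(Z<.092),'steel')
    comps(P,im,reg&(Z>.1)&(Z<.14),'tall')
    comps(P,im,reg&(Z>.023)&(Z<.034)&(H>8)&(H<30)&(S<190),'deck',300)
    comps(P,im,reg&(Z>.054)&(Z<.066)&(H>8)&(H<30),'bin',30)
    comps(P,im,reg&(H>30)&(H<90)&(S>80)&(Z>.02)&(Z<.08),'green',15)
    comps(P,im,reg&(H>20)&(H<32)&(S>120)&(Z>.02)&(Z<.06),'yellow',15)
E
```

```text
top table z 0.0006121079905198057
ptr px [264. 334.] A 122 med [378.8 147.3   8.6] circ 381.1 147.6 20.4
steel px [347. 144.] A 30 med [820.2 -58.   85. ] circ 825.0 -55.9 15.3
steel px [349. 166.] A 80 med [769.4 -60.4  83.7] circ 769.7 -61.9 25.4
steel px [265. 226.] A 562 med [627.6 137.3  84.5] circ 628.3 137.4 32.1
steel px [228. 301.] A 605 med [456.6 220.6  84.6] circ 457.3 220.3 31.8
tall px [338. 154.] A 203 med [791.9 -34.3 102.7] circ 793.8 -35.4 25.4
tall px [147. 256.] A 26 med [554.8 392.4 133.3] circ 556.3 396.9 10.2
tall px [245. 261.] A 210 med [541.8 177.3 125.3] circ 543.5 179.0 30.6
deck px [247. 266.] A 6996 med [542.8 187.8  28.5] circ 543.3 179.0 144.9
deck px [282. 281.] A 924 med [504.8 102.4  31.6] circ 506.3 101.1 65.6
bin px [282. 280.] A 318 med [504.2  97.7  59.9] circ 505.3 100.2 72.6
side table z 0.0017096704039880617
ptr px [323. 334.] A 25 med [ 452.2 -161.    12.9] circ 458.6 -156.7 15.1
steel px [306. 219.] A 305 med [627.5 135.1  85.6] circ 631.3 137.5 35.3
steel px [238. 228.] A 319 med [457.4 219.4  85.4] circ 457.7 220.6 34.9
tall px [233. 169.] A 28 med [553.8 394.  132. ] circ 554.8 392.8 8.6
tall px [272. 215.] A 141 med [539.1 171.3 124. ] circ 541.8 178.8 32.0
tall px [392. 223.] A 129 med [790.  -35.3 103.2] circ 792.6 -34.1 26.1
deck px [273. 241.] A 2842 med [538.  177.   29.4] circ 544.8 178.3 149.2
bin px [283. 253.] A 271 med [517.9  86.4  59.4] circ 506.3 99.8 71.5
bin px [258. 248.] A 56 med [469.8 147.6  59.9] circ 466.2 133.5 29.1
bin px [322. 322.] A 55 med [ 452.1 -161.3   60.3] circ 462.2 -149.7 20.8
bin px [393. 385.] A 52 med [ 477.2 -387.7   59.6] circ 470.7 -393.3 20.1
green px [351. 300.] A 38 med [ 556.6 -143.8   52.7] circ 563.0 -138.4 15.3
yellow px [323. 325.] A 56 med [ 452.6 -162.    52. ] circ 459.4 -154.5 17.4
```

```bash
python3 -c "
import cv2
a=cv2.imread('pics/top0.png')[190:350,170:330];b=cv2.imread('pics/top0.png')[200:360,320:480]
cv2.imwrite('pics/c1.png',cv2.resize(cv2.hconcat([a,b]),(800,400),interpolation=cv2.INTER_CUBIC))"
```

```text
(no output)
```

View pics/c1.png

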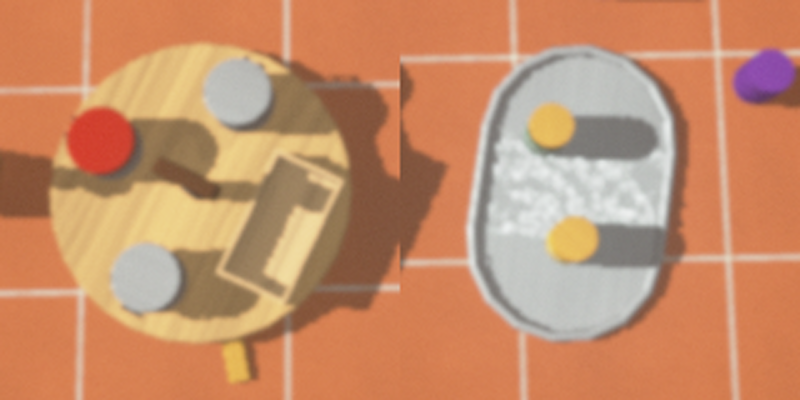

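```bash
cat > meas.py <<'E'
from h import *
def ray(u,v,n,z):
    c=bot.get_calibration(n); T=np.array(c['pose']); r=T[:3,:3]@np.array([(u-c['cx'])/c['fx'],-(v-c['cy'])/c['fy'],-1]); t=(z-T[2,3])/r[2]; return (T[:3,3]+t*r)[:2]*1000
def masks(im):
    hsv=cv2.cvtColor(im,cv2.COLOR_RGB2HSV).astype(int); H,S,V=[hsv[...,i] for i in range(3)]
    return H,S,V
def lids(n,im,m,z,name,minA=60):
    k,l,st,ce=cv2.connectedComponentsWithStats(m.astype(np.uint8))
    for i in range(1,k):
        if st[i,4]>=minA: print(n,name,ce[i].round(1),st[i,4],st[i,2:4],np.round(ray(*ce[i],n,z),1))
E
python3 - <<'E'
from meas import *
for n in('top','side'):
    f=np.load(f'pics/{n}0.npz'); im,d=f['im'],f['d']; P=cloud(n,d); H,S,V=masks(im); X,Y,Z=[P[...,i] for i in range(3)]
    reg=(X>.3)&(X<.9)&(abs(Y)<.4)
    lids(n,im,reg&(H>14)&(H<32)&(S>120)&(V>110)&(Z>.05)&(Y<-.08)&(Y>-.25),.074,'lid',30)
    lids(n,im,reg&((H<4)|(H>174))&(S>180)&(Z>.06),.084,'red')
    lids(n,im,reg&(S<60)&(Z>.079)&(Z<.092),.084,'steel',200)
    lids(n,im,reg&(Z>.117)&(Z<.135)&(Y>.1)&(Y<.25),.125,'handle')
    if n=='top':
        p=(im[250,380],im[296,389]);print(p,Z[250,380],Z[296,389])
        q=P[(Z>.004)&(Z<.016)&(H>15)&(H<32)&(S>150)&reg][:,:2]*1000
        print(cv2.minAreaRect(q.astype(np.float32)))
        b=reg&(Z>.0545)&(Z<.065)&(Y<.18)&(Y>0)&(X<.6); print('bin',cv2.minAreaRect((P[b][:,:2]*1000).astype(np.float32)))
E
```

```text
top lid [380.3 250.2] 226 [18 17] [ 568.6 -128.5]
top lid [389.3 295.5] 239 [19 16] [ 464.  -145.7]
top red [209.7 246.1] 389 [24 24] [583.1 265. ]
top steel [264.8 226.2] 562 [27 27] [627.7 137.6]
top steel [228.3 300.6] 605 [28 28] [457.1 220.2]
top handle [244.3 260.6] 194 [26 17] [542.7 178.4]
(array([230, 187,  93], dtype=uint8), array([231, 188,  97], dtype=uint8)) 0.07466732785975005 0.07714803204827647
((380.3582458496094, 147.10235595703125), (36.68544387817383, 21.9315242767334), 4.789359092712402)
bin ((519.6614990234375, 120.07733154296875), (119.51576232910156, 136.69088745117188), 64.05128479003906)
side lid [351.3 289.9] 190 [16 15] [ 569.5 -130.1]
side lid [323.2 317.3] 241 [16 20] [ 459.7 -154.2]
side red [267. 200.] 214 [21 14] [585.1 265.9]
side steel [306.1 218.6] 305 [23 19] [628.5 136.8]
side steel [238.2 227.8] 319 [24 19] [457.6 220.6]
side handle [272.  213.2] 108 [ 9 18] [541.6 176.1]
```

jog_arm(
  motion=[
    [0.8,10,-50,0,-5],
    [0.8,20,-100,0,-9.5],
    [0.8,40,-145,0,-9.5],
    [0.8,65,-190,0,-9.5],
    [0.8,90,-232,0,-9.5],
    [0.8,120,-272,0,-9.5],
    [0.8,150,-312,0,-9.5],
    [0.8,180,-352,0,-9.5],
  ],
)

```text
time_s: 0.9
tcp_pos: [0.3612, 0.2715, 0.2501]
orientation: [0.222, 0.975, 0.0, 0.0]
ft_force: [0.2, 1.7, 0.5]
gripper_width: 0.0681
finger_force: 0.0
```

jog_arm(
  motion=[
    [0.8,22,-42,0,0],
    [0.8,44,-85,0,0],
    [0.8,66,-127,0,0],
    [0.8,88,-170,0,0],
    [0.8,110,-212,-10,0],
    [0.8,132,-254,-25,0],
    [0.8,154,-296,-40,0],
    [0.8,176,-338,-50,0],
  ],
)

```text
time_s: 1.7
tcp_pos: [0.5365, -0.0661, 0.1988]
orientation: [0.222, 0.975, -0.0, -0.001]
ft_force: [0.8, 0.8, 1.4]
gripper_width: 0.0681
finger_force: 0.0
```

jog_arm(
  motion=[
    [0.8,20,-38,-10,0],
    [0.8,32,-62,-30,0],
    [0.8,32,-62,-65,0],
    [0.8,32,-62,-100,0],
    [0.8,32,-62,-125,0],
    [0.8,32,-62,-138,0],
    [0.8,32,-62,-142,0],
    [0.8,32,-62,-142,0],
  ],
)

```text
time_s: 2.5
tcp_pos: [0.5687, -0.1267, 0.0582]
orientation: [0.222, 0.975, -0.0, 0.0]
ft_force: [-0.5, 0.6, 1.1]
gripper_width: 0.068
finger_force: 0.0
```

jog_arm(
  motion=[
    [0,0,-1,0,0],
    [0,0,-1,0,0],
    [0,0,-1,0,0],
    [0,0,-1,0,0],
    [0,0,-1,0,0],
    [0,0,-1,0,0],
    [0,0,-1,0,0],
    [0,0,-1,2,0],
  ],
)

```text
time_s: 3.3
tcp_pos: [0.5689, -0.1276, 0.0607]
orientation: [0.222, 0.975, 0.0, 0.001]
ft_force: [-0.0, -0.6, -1.5]
gripper_width: 0.0406
finger_force: 60.5
```

jog_arm(
  motion=[
    [0,0,0,25,0],
    [0,0,0,60,0],
    [0,0,5,95,0],
    [0,-5,30,110,0],
    [0,-11,70,110,0],
    [0,-17,110,110,0],
    [0,-23,150,110,0],
    [0,-29,185,110,0],
  ],
)

```text
time_s: 4.1
tcp_pos: [0.5388, 0.0596, 0.1702]
orientation: [0.222, 0.975, 0.0, -0.0]
ft_force: [0.1, 0.8, -0.8]
gripper_width: 0.0407
finger_force: 60.8
```

jog_arm(
  motion=[
    [0,-3,20,0,0],
    [0,-5,28,0,0],
    [0,-5,28,0,0],
    [0,-5,28,0,0],
  ],
)

```text
time_s: 4.5
tcp_pos: [0.5347, 0.0839, 0.1701]
orientation: [0.223, 0.975, -0.0, 0.0]
ft_force: [0.8, -0.8, -1.3]
gripper_width: 0.0404
finger_force: 60.8
```

Run:
```python
from meas import *
grab('side','side1');grab('top','top1')
s=bot.sense();print(s['tcp_pos'],s['gripper_width'],s['time_s'])
a=cv2.imread('pics/side1.png')[150:330,190:400];b=cv2.imread('pics/top1.png')[170:350,180:390]
cv2.imwrite('pics/c2.png',cv2.resize(cv2.hconcat([a,b]),(800,343),interpolation=cv2.INTER_CUBIC))
```

```text
[0.53481158 0.08351013 0.17007145] 0.04031046786429925 4.6
```

View pics/c2.png

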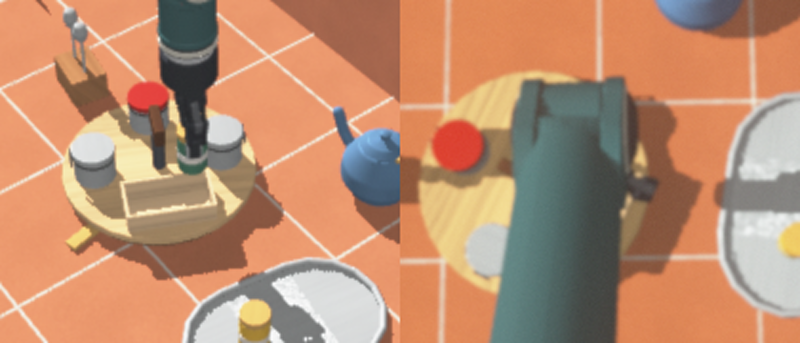

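The side crop shows the green tin held vertically above the far end of the bin (about (190,160) in the crop), and the carousel has not moved. Lowering it.

jog_arm(
  motion=[
    [0,1,1,-25,0],
    [0,1,1,-50,0],
    [0,1,1,-68,0],
    [0,1,1,-78,0],
    [0,1,1,-82,0],
    [0,1,1,-83,0],
    [0,1,1,-83,0],
  ],
)

```text
time_s: 5.3
tcp_pos: [0.5362, 0.0858, 0.0877]
orientation: [0.223, 0.975, 0.0, 0.001]
ft_force: [0.8, -0.3, -0.5]
gripper_width: 0.0407
finger_force: 60.8
```

jog_arm(
  motion=[
    [0,0,0,-1.5,0],
    [0.7,0,0,-1.5,0],
    [0.7,0,0,-1.5,0],
    [0.7,0,0,-1.5,0],
    [0.7,0,0,-1.5,0],
    [0.7,0,0,20,0],
    [0.7,0,0,55,0],
    [0.7,0,0,90,0],
  ],
)

```text
time_s: 6.1
tcp_pos: [0.5349, 0.0862, 0.1774]
orientation: [0.223, 0.975, -0.001, -0.001]
ft_force: [1.4, 0.4, 0.6]
gripper_width: 0.0599
finger_force: 0.0
```

jog_arm(
  motion=[
    [0.8,-5,-40,5,0],
    [0.8,-15,-80,5,0],
    [0.8,-25,-115,0,0],
    [0.8,-40,-150,0,0],
    [0.8,-50,-180,0,0],
    [0.8,-60,-205,0,0],
    [0.8,-72,-225,0,0],
    [0.8,-72,-232,0,0],
  ],
)

```text
time_s: 6.9
tcp_pos: [0.4619, -0.1477, 0.177]
orientation: [0.224, 0.974, -0.0, -0.0]
ft_force: [-0.4, -0.6, 0.4]
gripper_width: 0.0684
finger_force: 0.0
```

Run:
```python
from meas import *
s=bot.sense();print(s['tcp_pos'],s['time_s'])
for n in('top','side'):
    im,d=grab(n,n+'2'); P=cloud(n,d); H,S,V=masks(im); X,Y,Z=[P[...,i] for i in range(3)]
    reg=(X>.3)&(X<.9)&(abs(Y)<.4)
    lids(n,im,reg&(H>14)&(H<32)&(S>120)&(V>110)&(Z>.09)&(Z<.115)&(Y>0)&(Y<.25),.102,'lidbin',20)
    lids(n,im,reg&(H>14)&(H<32)&(S>120)&(V>110)&(Z>.067)&(Z<.085)&(Y>-.25)&(Y<-.08),.074,'lidtray',20)
    lids(n,im,reg&((H<4)|(H>174))&(S>180)&(Z>.06),.084,'red')
    lids(n,im,reg&(S<60)&(Z>.079)&(Z<.092),.084,'steel',200)
a=cv2.imread('pics/side2.png')[150:350,190:400];b=cv2.imread('pics/top2.png')[160:360,180:410]
cv2.imwrite('pics/c3.png',cv2.resize(cv2.hconcat([a,b]),(800,364),interpolation=cv2.INTER_CUBIC))
```

```text
[ 0.46187726 -0.1477111   0.1769888 ] 6.9
top lidbin [287.7 263.5] 265 [18 18] [537.5  83.8]
top red [209.3 247.3] 351 [24 24] [580.2 265.9]
top steel [264.  225.8] 564 [27 27] [628.6 139.6]
top steel [229.2 301. ] 599 [28 28] [456.3 218.3]
side lidbin [292.3 241.6] 89 [15 11] [535.2  74.7]
side lidtray [323.4 316.4] 125 [15 14] [ 461.7 -152.4]
side red [266.2 200.1] 210 [20 14] [582.8 266.8]
side steel [238.3 228.5] 326 [23 19] [456.5 218.4]
```

View pics/c3.png

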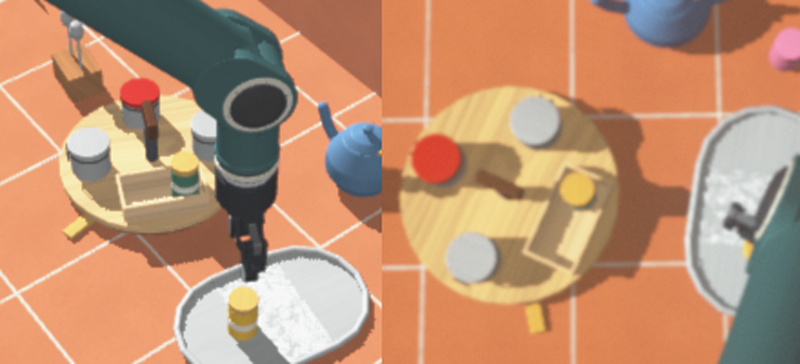

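The green tin stands upright in the bin (top crop (578,190)). The deck has turned about 1.3°. The gripper is above the yellow tin.

jog_arm(
  motion=[
    [0.8,2,0,-35,0],
    [0.8,2,0,-70,0],
    [0.8,2,0,-98,0],
    [0.8,2,0,-112,0],
    [0.8,2,0,-118,0],
    [0.8,2,0,-118.5,0],
    [0.8,2,0,-118.5,0],
  ],
)

```text
time_s: 7.7
tcp_pos: [0.4664, -0.1456, 0.0593]
orientation: [0.222, 0.975, 0.0, 0.001]
ft_force: [-0.2, -0.0, 0.3]
gripper_width: 0.0683
finger_force: 0.0
```

jog_arm(
  motion=[
    [0,0,0,0,0],
    [0,0,0,0,0],
    [0,0,0,0,0],
    [0,0,0,0,0],
    [0,0,0,0,0],
    [0,0,0,0,0],
    [0,0,0,2,0],
    [0,0,0,4,0],
  ],
)

```text
time_s: 8.5
tcp_pos: [0.4655, -0.1456, 0.0629]
orientation: [0.222, 0.975, 0.0, 0.0]
ft_force: [0.7, -0.2, -1.5]
gripper_width: 0.0412
finger_force: 60.5
```

jog_arm(
  motion=[
    [0,0,0,30,0],
    [0,0,0,70,0],
    [0,0,20,105,1.3],
    [0,2,65,110,1.3],
    [0,4,110,110,1.3],
    [0,6,155,110,1.3],
    [0,8,200,110,1.3],
    [0,10,240,110,1.3],
  ],
)

```text
time_s: 9.3
tcp_pos: [0.4751, 0.0967, 0.1728]
orientation: [0.211, 0.978, 0.0, 0.0]
ft_force: [0.6, 0.4, -1.5]
gripper_width: 0.0409
finger_force: 61.0
```

jog_arm(
  motion=[
    [0,0,18,0,0],
    [0,0,18,0,0],
    [0,0,18,0,0],
    [0,0,18,-30,0],
    [0,0,18,-30,0],
  ],
)

```text
time_s: 9.8
tcp_pos: [0.4733, 0.1101, 0.1403]
orientation: [0.213, 0.977, -0.002, -0.002]
ft_force: [-1.4, -0.5, -2.0]
gripper_width: 0.0405
finger_force: 61.0
```

Run:
```python
from meas import *
s=bot.sense();print(s['tcp_pos'],s['gripper_width'],s['time_s'])
im,d=grab('side','side3'); im2,d=grab('top','top3')
a=cv2.imread('pics/side3.png')[150:300,190:360];b=cv2.imread('pics/top3.png')[190:340,180:350]
cv2.imwrite('pics/c4.png',cv2.resize(cv2.hconcat([a,b]),(800,353),interpolation=cv2.INTER_CUBIC))
```

```text
[0.4733353  0.11010713 0.14027832] 0.04048359150684009 9.8
```

View pics/c4.png

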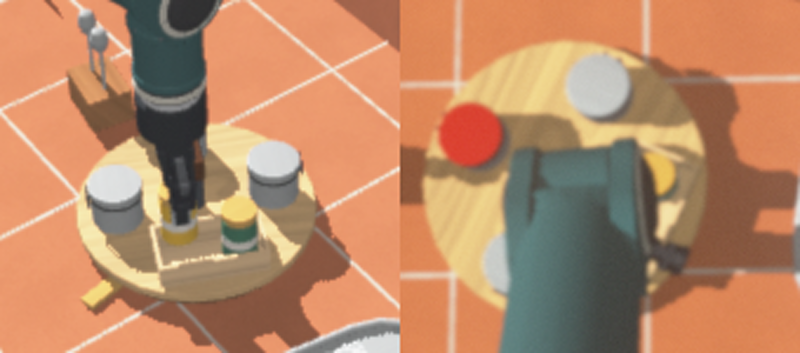

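The yellow tin hangs above the near end of the bin (side crop (180,220)), clear of the green one. Lowering it.

jog_arm(
  motion=[
    [0,1,2,-20,0],
    [0,1,2,-38,0],
    [0,1,2,-48,0],
    [0,1,2,-52,0],
    [0,1,2,-53,0],
    [0,1,2,-53,0],
  ],
)

```text
time_s: 10.5
tcp_pos: [0.477, 0.1143, 0.0901]
orientation: [0.212, 0.977, 0.0, 0.0]
ft_force: [-0.0, 0.2, 0.2]
gripper_width: 0.0404
finger_force: 61.0
```

jog_arm(
  motion=[
    [0,0,0,-1.5,0],
    [0,0,0,-3,0],
    [0.7,0,0,-3,0],
    [0.7,0,0,-3,0],
    [0.7,0,0,-3,0],
    [0.7,0,0,-3,0],
    [0.7,0,0,25,0],
    [0.7,0,0,60,0],
  ],
)

```text
time_s: 11.3
tcp_pos: [0.4753, 0.1139, 0.1489]
orientation: [0.211, 0.977, -0.001, -0.002]
ft_force: [0.0, -0.1, 0.7]
gripper_width: 0.0597
finger_force: 0.0
```

jog_arm(
  motion=[
    [0.9,-40,-20,50,-8],
    [0.9,-80,-40,70,-16],
    [0.9,-110,-60,70,-24],
    [0.9,-110,-80,70,-32],
    [0.9,-110,-110,70,-40],
    [0.9,-110,-140,70,-48],
    [0.9,-110,-180,70,-56],
    [0.9,-110,-220,70,-64],
  ],
)

```text
time_s: 12.1
tcp_pos: [0.3663, -0.1067, 0.2197]
orientation: [0.699, 0.715, 0.001, 0.0]
ft_force: [-0.0, -0.4, 0.5]
gripper_width: 0.077
finger_force: 0.0
```

```bash
cat > deck.py <<'E'
from meas import *
import sys
t=sys.argv[1]; s=bot.sense();print(s['tcp_pos'],s['orientation'],s['time_s'])
for n in('top','side'):
    im,d=grab(n,n+t); P=cloud(n,d); H,S,V=masks(im); X,Y,Z=[P[...,i] for i in range(3)]
    reg=(X>.3)&(X<.9)&(abs(Y)<.4)
    lids(n,im,reg&(H>14)&(H<32)&(S>120)&(V>110)&(Z>.09)&(Z<.112)&(Y>0)&(Y<.35),.102,'lidbin',20)
    lids(n,im,reg&((H<4)|(H>174))&(S>180)&(Z>.06),.084,'red')
    lids(n,im,reg&(S<60)&(Z>.079)&(Z<.092)&(Y>0),.084,'steel',150)
    lids(n,im,reg&(Z>.117)&(Z<.135)&(Y>.1)&(Y<.25),.125,'handle')
    lids(n,im,reg&(H>15)&(H<32)&(S>150)&(Z<.016)&(Z>.004)&(Y>.1)&(X<.45),.008,'ptr',20)
a=cv2.imread(f'pics/side{t}.png')[150:350,190:400];b=cv2.imread(f'pics/top{t}.png')[160:360,180:410]
cv2.imwrite(f'pics/c{t}.png',cv2.resize(cv2.hconcat([a,b]),(800,364),interpolation=cv2.INTER_CUBIC))
E
python3 deck.py 5
```

```text
[ 0.36631472 -0.10674676  0.21972708] [6.98864695e-01 7.15253568e-01 6.78669033e-04 1.09493797e-04] 12.1
top lidbin [287.7 263.5] 264 [18 18] [537.6  83.8]
top lidbin [275.3 290.8] 279 [19 19] [476.4 111.8]
top red [209.4 247. ] 377 [24 24] [580.9 265.5]
top steel [263.9 225.8] 559 [27 27] [628.6 139.7]
top steel [229.3 301. ] 598 [28 27] [456.3 218. ]
top handle [244.1 260.5] 199 [27 16] [542.9 178.8]
top ptr [264.3 334.2] 127 [11 17] [380.5 146.8]
side steel [305.7 218. ] 302 [23 17] [629.  139.3]
side steel [238.1 228.4] 328 [24 18] [456.3 218.9]
```

View pics/c5.png

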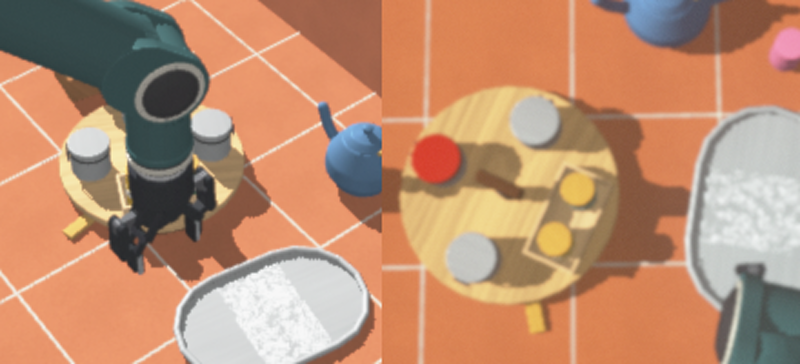

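Both tins stand upright in the bin (top crop (578,190) and (553,238)). The red jar is at (437,160) and the pointer at (537,318). Next, the handle.

jog_arm(
  motion=[
    [0.6,25,40,0,-8],
    [0.6,50,80,0,-16],
    [0.6,75,120,0,-24],
    [0.6,100,160,0,-25.6],
    [0.6,125,200,0,-25.6],
    [0.6,150,240,0,-25.6],
    [0.6,170,273,0,-25.6],
    [0.6,176.5,285.5,0,-25.6],
  ],
)

```text
time_s: 13.0
tcp_pos: [0.5437, 0.1849, 0.2187]
orientation: [0.837, 0.547, 0.0, -0.0]
ft_force: [-0.6, -0.4, -0.5]
gripper_width: 0.0511
finger_force: 0.0
```

jog_arm(
  motion=[
    [0.6,0,0,0,0],
    [0.6,0,0,-10,0],
    [0.6,0,0,-20,0],
  ],
)

```text
time_s: 13.3
tcp_pos: [0.5423, 0.178, 0.1989]
orientation: [0.839, 0.544, -0.0, -0.0]
ft_force: [-0.1, 0.3, -0.8]
gripper_width: 0.0511
finger_force: 0.0
```

jog_arm(
  motion=[
    [0.6,0,0,-30,0],
    [0.6,0,0,-60,0],
    [0.6,0,0,-80,0],
    [0.6,0,0,-89,0],
    [0.6,0,0,-89,0],
  ],
)

```text
time_s: 13.8
tcp_pos: [0.5419, 0.1784, 0.1093]
orientation: [0.839, 0.544, -0.001, -0.0]
ft_force: [-0.3, 0.7, 0.3]
gripper_width: 0.0516
finger_force: 0.0
```

jog_arm(
  motion=[
    [0,0,0,0,0],
    [0,0,0,0,0],
    [0,0,0,0,0],
    [0,0,0,0,0],
    [0,0,0,0,0],
    [0,0,0,0,0],
    [0,0,0,0,0],
    [0,0,0,0,0],
  ],
)

```text
time_s: 14.6
tcp_pos: [0.5435, 0.18, 0.1118]
orientation: [0.839, 0.544, 0.001, -0.0]
ft_force: [-2.2, -0.9, 6.0]
gripper_width: 0.0152
finger_force: 58.5
```

jog_arm(
  motion=[
    [0,0,0,0,2],
    [0,0,0,0,5],
    [0,0,0,0,9],
    [0,0,0,0,13],
    [0,0,0,0,17],
    [0,0,0,0,21],
    [0,0,0,0,25],
    [0,0,0,0,29],
  ],
)

```text
time_s: 15.4
tcp_pos: [0.5442, 0.1799, 0.1118]
orientation: [0.675, 0.738, 0.001, 0.001]
ft_force: [0.5, -0.8, 3.9]
gripper_width: 0.0154
finger_force: 58.7
```

jog_arm(
  motion=[
    [0,0,0,0,4],
    [0,0,0,0,8],
    [0,0,0,0,12],
    [0,0,0,0,16],
    [0,0,0,0,20],
    [0,0,0,0,24],
    [0,0,0,0,28],
    [0,0,0,0,32],
  ],
)

```text
time_s: 16.2
tcp_pos: [0.5449, 0.1802, 0.1118]
orientation: [0.445, 0.895, 0.002, 0.002]
ft_force: [3.7, -0.0, 1.2]
gripper_width: 0.0153
finger_force: 58.6
```

jog_arm(
  motion=[
    [0,0,0,0,4],
    [0,0,0,0,8],
    [0,0,0,0,12],
    [0,0,0,0,16],
    [0,0,0,0,20],
    [0,0,0,0,24],
    [0,0,0,0,28],
    [0,0,0,0,32],
  ],
)

```text
time_s: 17.0
tcp_pos: [0.5454, 0.1808, 0.1118]
orientation: [0.181, 0.983, 0.002, 0.003]
ft_force: [3.6, 1.4, -0.9]
gripper_width: 0.015
finger_force: 58.5
```

jog_arm(
  motion=[
    [0,0,0,0,4],
    [0,0,0,0,8],
    [0,0,0,0,12],
    [0,0,0,0,16],
    [0,0,0,0,20],
    [0,0,0,0,24],
    [0,0,0,0,27],
    [0,0,0,0,29],
  ],
)

```text
time_s: 17.8
tcp_pos: [0.5455, 0.1815, 0.1118]
orientation: [-0.071, 0.997, 0.001, 0.003]
ft_force: [5.2, 3.5, -1.0]
gripper_width: 0.0151
finger_force: 58.9
```

jog_arm(
  motion=[
    [0,0,0,0,2],
    [0,0,0,0,3],
    [0,0,0,0,3],
    [0,0,0,0,3],
    [0,0,0,0,3],
  ],
)

```text
time_s: 18.3
tcp_pos: [0.5454, 0.1816, 0.1118]
orientation: [-0.096, 0.995, 0.001, 0.003]
ft_force: [5.0, 4.2, -0.8]
gripper_width: 0.0152
finger_force: 58.5
```

```bash
python3 deck.py 6
```

```text
[0.54543672 0.18156576 0.11184077] [-0.09615304  0.99536086  0.00114536  0.00316967] 18.3
top lidbin [253.4 221.5] 253 [19 19] [635.6 161.8]
top steel [287.3 254.4] 584 [28 28] [560.7  85.7]
side lidbin [288.  195.5] 62 [ 9 10] [633.2 228.8]
side lidbin [303.4 209.3] 123 [14 15] [633.9 156.4]
side red [249.4 241.8] 226 [20 16] [452.7 157.6]
side steel [248.4 207.6] 293 [22 17] [524.8 271.3]
side steel [297.9 239.6] 336 [23 19] [561.5  85.4]
side handle [269.2 214.3] 109 [16 13] [533.2 177.1]
```

View pics/c6.png

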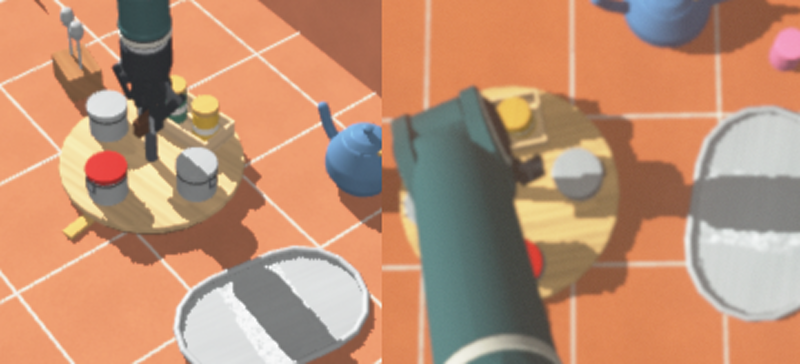

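Both tins are upright in the bin at the back, and the red jar is next to the brass pointer. The steel-lid centres put the deck at about 11.1°. I'll cross-check the pointer angle in the side view.

Run:
```python
from meas import *
for n,t in(('side','6'),('top','5'),('top','0'),('side','0')):
    f=np.load(f'pics/{n}{t}.npz'); im,d=f['im'],f['d']; P=cloud(n,d); H,S,V=masks(im); X,Y,Z=[P[...,i] for i in range(3)]
    m=(H>17)&(H<32)&(S>120)&(V>120)&(X>.34)&(X<.405)&(Y>.12)&(Y<.175)&(Z<.02)
    vs,us=np.nonzero(m); q=np.array([ray(u,v,n,.008) for u,v in zip(us,vs)])-[542.8,178.7]
    print(n,t,len(q),q.mean(0),np.degrees(np.arctan2(q.mean(0)[1],q.mean(0)[0]))+180)
s=bot.sense();print(s['moment'],s['ft_force'],s['qd'].round(3))
```

```text
side 6 56 [-158.82572436  -31.89803868] 11.356022104040193
top 5 124 [-160.94708883  -30.92487526] 10.876433572961389
top 0 121 [-160.95217388  -31.11924335] 10.942810999809183
side 0 86 [-159.05022279  -30.38544586] 10.815638300833768
[ 0.48539098 -0.69969786  0.01323809] [ 5.22033823  3.71739733 -0.55168297] [ 0.001 -0.    -0.001  0.001  0.     0.    -0.002]
```

Pointer is at 11.0 ± 0.3°, the deck at about 11.1°. They are aligned, everything is still and the handle is still gripped.

```bash
python3 -c "
from bench import bot
print(bot.sign_off())"
```

```text
the job is handed in; nothing more can be done
None
```

Handed in at about 18 s: both tins stand upright in the bin, the red jar faces the brass pointer to within measurement error (about 0.3°), and the gripper is still closed on the carousel handle; I didn't touch the teapot, glasses or spoon block.

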